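Put every kitchen canister's own lid back on

ROBOT

A 6-joint arm with a two-finger parallel gripper is mounted at the origin on the work surface. World frame = base frame: x ahead of the robot, y to its left, z up, the work surface at z = 0. Lengths are in mm, angles in rad, forces in N, time in s.
With the tool pointing down it reaches from about 400 to 825 mm from the base axis. Payload 7 kg.
Tool frame: the origin (TCP) lies between the finger pads; the fingertips stand 25 mm ahead of it and the grasp point (between the pads) lies 6 mm ahead of it; z points along the fingers, y is the line along which they close (so a half turn about z gives the same grasp; the last joint's range is limited). The gripper opens to 88 mm and grips with 3 to 60 N. Pads are 19 mm wide; open, the fingers measure 130 mm over their backs; the gripper's body (78 mm by 193 mm) begins 47 mm behind the grasp point.
Start: joints at [1.525, 0.359, 0.012, 0, -1.224, -0.288], TCP at [221.162, 637.717, 251.561] pointing down, gripper open.
Joint ranges: [-3.07, 3.07], [-1.43, 2.12], [-1.02, 1.25], [-3.03, 1.67], [-3.05, -0], [-3.03, 3.03]. Speed limits (rad/s): [2.39, 2.39, 3.01, 3.14, 3.14, 3.14].

INTERFACE

Orientations are given as a rotation vector (axis times angle).
In Python, from station import robot gives the robot as it stands. The module is installed in compiled form; this text tells all that it offers. Calls block until the motion is done:
- robot.goto(position, orientation): joint-space move of the TCP to a pose.
- robot.move_linear(position, v=150, ori=None): straight line of the TCP; ori=None keeps the orientation; v is the mean speed in mm/s.
- robot.set_joints(angles): joint-space move.
- robot.set_gripper(opening, f_grip=None): finger opening in mm; f_grip is the grip in N (None keeps the last); returns when the fingers have stopped.
- robot.sleep(seconds).
- robot.ik(position, orientation): joint angles nearest the present ones, or None.
- robot.snapshot(name): name is "scene" or "top" or "wrist"; returns a dict with "pixels" (480x640x3 uint8, blue, green, red), "K" (3x3 intrinsics, pixels), "rvec" (rotation vector, rad) and "tvec" (3), from world to camera coordinates, as OpenCV has them; the wrist camera has in their place "hand_eye" (4x4, takes a point from camera to tool coordinates, whose origin is the TCP and whose axes are the flange's). Camera axes: x right, y down, z forward; pixel columns grow to the right and rows downward; lengths in mm; the calibration is good to about 2 mm. A picture is of the moment at which its call begins: read the wrist's pose just before it. There is no depth.
A pose or a line that the arm cannot do raises robot.PlanningError and nothing moves.
- robot.close_job(): hands the job in; it is judged then, once.
Trained networks look in a picture, given as the dict that the camera call returned (one of the last four; its "shot" number tells which), for a name from the list of things; names that differ only in an ending like _2 or _b are one class to them, and where a whole thing is asked for, a point or a joint stands for the part that bears it (a point fixed in the world has none). Each returns a list of dicts, best first, with "score" (0 to 1); they miss things now and then, are a little off and sometimes report something else, mostly with a low value. They report only what shows in the picture. A call takes as long as a camera call. They do not tell look-alikes from the thing itself.
- robot.cut_out(picture, query): "region" (480x640 bool, what is visible of it) and "rect" ([left, top, right, bottom] in pixels, round what is visible of it).
Readings, each from a call of its own:
- robot.current_time_s(): time.
- robot.current_q(): joint angles.
- robot.current_dq(): joint speeds.
- robot.current_effort(): joint torques, N m.
- robot.current_ee_pos(): TCP position.
- robot.current_tool_rot(): TCP orientation.
- robot.current_contact_force(): force on the tool from outside, world axes, zero at the start.
- robot.current_moment(): the same for the moment, N m.
- robot.current_width(): finger opening in mm.
- robot.current_grasp_force(): force on a finger pad.
Only numpy, scipy, OpenCV 4.12 (cv2) and the standard library are available. Lean on these libraries where they do the work, as an engineer would, in place of code of your own. Each camera call takes 0.05 s, during which the arm holds its last target. There are 200 camera calls.

TASK

The four storage canisters on the kitchen island stand open: put each lid on the canister of its own colour, knob up and seated flat in the mouth, and let go. Set the lids down, do not drop them from a height, and leave the canisters, the salt shaker and the white mug standing where they are.

Things in the scene. Friction and masses are not known exactly. Their poses are not given: they have to be found in the camera images.
- lid_blue: The glazed blue lid of the glazed blue canister: disc 118 mm across with a pale wooden knob, lying knob up. Origin: centre of its underside, z up. From 0 to 10 mm up a wooden plug 84 mm across (78 at its foot), 10 to 18 mm the coloured disc, 18 to 46 mm the round knob, 22 to 24 mm across. About 100 g.
- lid_terracotta: The orange-brown terracotta lid of the orange-brown terracotta canister: disc 108 mm across with a pale wooden knob, lying knob up. Origin: centre of its underside, z up. From 0 to 10 mm up a wooden plug 74 mm across (68 at its foot), 10 to 18 mm the coloured disc, 18 to 46 mm the round knob, 22 to 24 mm across. About 100 g.
- lid_green: The green lid of the green canister: disc 98 mm across with a pale wooden knob, lying knob up. Origin: centre of its underside, z up. From 0 to 10 mm up a wooden plug 64 mm across (58 at its foot), 10 to 18 mm the coloured disc, 18 to 46 mm the round knob, 22 to 24 mm across. About 100 g.
- lid_yellow: The yellow lid of the yellow canister: disc 88 mm across with a pale wooden knob, lying knob up. Origin: centre of its underside, z up. From 0 to 10 mm up a wooden plug 54 mm across (48 at its foot), 10 to 18 mm the coloured disc, 18 to 46 mm the round knob, 22 to 24 mm across. About 100 g.
- canister_blue: The glazed blue canister, an open, empty round pot, loose on the counter: 110 mm across outside, mouth 98 mm, 75 mm tall. Origin: centre of its underside, z up. With its own lid seated, the lid's coloured disc rests on the rim, the lid's origin 65 mm above this one; the plug has 7 mm of play all round. About 570 g.
- canister_terracotta: The orange-brown terracotta canister, an open, empty round pot, loose on the counter: 100 mm across outside, mouth 88 mm, 70 mm tall. Origin: centre of its underside, z up. With its own lid seated, the lid's coloured disc rests on the rim, the lid's origin 60 mm above this one; the plug has 7 mm of play all round. About 530 g.
- canister_green: The green canister, an open, empty round pot, loose on the counter: 90 mm across outside, mouth 78 mm, 65 mm tall. Origin: centre of its underside, z up. With its own lid seated, the lid's coloured disc rests on the rim, the lid's origin 55 mm above this one; the plug has 7 mm of play all round. About 490 g.
- canister_yellow: The yellow canister, an open, empty round pot, loose on the counter: 80 mm across outside, mouth 68 mm, 60 mm tall. Origin: centre of its underside, z up. With its own lid seated, the lid's coloured disc rests on the rim, the lid's origin 50 mm above this one; the plug has 7 mm of play all round. About 450 g.
- salt: Bystander: small round white salt shaker with a steel cap, 37 mm across, 55 mm tall, standing among the canisters; origin at the centre of its underside.
- mug: Bystander: white mug, 80 mm across, 75 mm tall, with a handle on its own +y side, standing among the canisters; origin at the centre of its underside.
Things that resemble listed ones, but are neither listed nor needed, are in the scene too. What is shaped like the lid_green but purple or red is not meant.

How it is judged (in metres and radians):
At the end, for the whole second after the job is handed in: Each lid sits on the canister of its own colour: plug in the mouth, centres within 10 mm in plan, lid height over the canister within 4 mm of seated, lid flat on it (within 3 degrees) and knob up; every canister upright and within 40 mm of where it started; lids and canisters at rest and released (horizontal distance between lid_blue and canister_blue below 0.01 m and z of lid_blue in the frame of canister_blue between 0.061 and 0.069 m and angle between the z axis of lid_blue and the z axis of canister_blue, either way round below 0.06 rad and angle between each of lid_blue, lid_terracotta, lid_green, lid_yellow's own z axis and vertical below 0.1 rad and angle between each of canister_blue, canister_terracotta, canister_green, canister_yellow's own z axis and vertical below 0.06 rad and distance of each of canister_blue, canister_terracotta, canister_green, canister_yellow from where it was at the start of the episode below 0.04 m and linear speed of each of lid_blue, canister_blue, lid_terracotta, canister_terracotta, lid_green, canister_green, lid_yellow, canister_yellow below 0.02 m/s and horizontal distance between lid_terracotta and canister_terracotta below 0.01 m and z of lid_terracotta in the frame of canister_terracotta between 0.056 and 0.064 m and angle between the z axis of lid_terracotta and the z axis of canister_terracotta, either way round below 0.06 rad and horizontal distance between lid_green and canister_green below 0.01 m and z of lid_green in the frame of canister_green between 0.051 and 0.059 m and angle between the z axis of lid_green and the z axis of canister_green, either way round below 0.06 rad and horizontal distance between lid_yellow and canister_yellow below 0.01 m and z of lid_yellow in the frame of canister_yellow between 0.046 and 0.054 m and angle between the z axis of lid_yellow and the z axis of canister_yellow, either way round below 0.06 rad); the robot touches nothing.
It fails at once if a canister is shoved more than 40 mm from where it stood, or tipped by more than 20 degrees (distance of any of canister_blue, canister_terracotta, canister_green, canister_yellow from where it was at the start of the episode above 0.04 m or angle between any of canister_blue, canister_terracotta, canister_green, canister_yellow's own z axis and vertical above 0.35 rad).
It fails at once if the salt shaker or the mug is moved more than 30 mm or knocked over (distance of any of salt, mug from where it was at the start of the episode above 0.03 m or angle between any of salt, mug's own z axis and vertical above 0.4 rad).
It fails at once if a lid is dropped or thrown: it moves faster than 0.8 m/s (a fall of more than 30 mm) with no finger touching it ((contact force between lid_blue and the fingers below 0.02 N and linear speed of lid_blue above 0.8 m/s) or (contact force between lid_terracotta and the fingers below 0.02 N and linear speed of lid_terracotta above 0.8 m/s) or (contact force between lid_green and the fingers below 0.02 N and linear speed of lid_green above 0.8 m/s) or (contact force between lid_yellow and the fingers below 0.02 N and linear speed of lid_yellow above 0.8 m/s)).
It also fails if it takes over 128 s, if anything falls off the work surface, if the arm or the gripper's body presses on something with over 40 N, if the wrist force passes 120 N, or if a joint passes its speed limit or range.

## Working session

There is one attempt and no reset: what is moved stays moved. The work goes in short steps, each a Python script; the robot and the scene stay as the last script left them, time stands still between calls to the robot, and variables do not carry over. Pictures are saved under pics/ and viewed, at most 14 in all, crops included, and the job is handed in when it is done.

```bash
mkdir -p pics
cat > h.py <<'E'
import numpy as np, cv2
from station import robot
def ray_plane(s,px,z):
    R=cv2.Rodrigues(np.array(s["rvec"],float))[0]; t=np.array(s["tvec"],float).ravel()
    d=R.T@np.linalg.inv(np.array(s["K"]))@np.array([px[0],px[1],1.]); c=-R.T@t
    return (c+d*(z-c[2])/d[2])
E
python3 - <<'E'
from h import *
print(robot.current_tool_rot(), robot.current_time_s())
for n in ("top","scene"):
    s=robot.snapshot(n); cv2.imwrite(f"pics/{n}0.png",s["pixels"])
    R=cv2.Rodrigues(np.array(s["rvec"],float))[0]; print(n,-R.T@np.array(s["tvec"]).ravel())
    for q in ["lid_blue","lid_terracotta","lid_green","lid_yellow","canister_blue","canister_terracotta","canister_green","canister_yellow","salt","mug"]:
        for d in robot.cut_out(s,q)[:4]:
            r=d["region"]; ys,xs=np.nonzero(r)
            if len(xs)==0: continue
            c=(xs.mean(),ys.mean()); z=14 if q[0]=='l' else 65
            print(q,round(d["score"],2),d["rect"],np.round(c,1),ray_plane(s,c,z).round(0)[:2], s["pixels"][r].mean(0).round(0))
E
```

```text
[ 3.09632730e+00 -5.21832166e-01 -2.08495449e-04] 0.0
top [ 354.70691409  116.53986801 1568.23798195]
lid_blue 0.69 [457.5, 253.2, 505.0, 303.4] [479.1 277.9] [ 366. -286.] [90. 71. 50.]
lid_terracotta 0.57 [378.1, 213.4, 422.0, 259.1] [398.  234.6] [479. -86.] [ 43.  64. 112.]
lid_terracotta 0.44 [302.9, 222.2, 338.7, 259.9] [323.7 242. ] [464. 101.] [45. 58. 34.]
lid_terracotta 0.24 [185.6, 180.3, 237.4, 227.8] [211.8 205. ] [562. 380.] [73. 56. 38.]
lid_green 0.98 [105.6, 262.4, 144.9, 301.2] [126.3 283.2] [370. 594.] [12. 13. 67.]
lid_green 0.94 [225.0, 254.3, 265.2, 293.2] [244.4 272.8] [391. 300.] [32. 42. 26.]
lid_green 0.93 [160.7, 261.9, 198.7, 303.5] [179.4 282.1] [370. 462.] [11. 12. 69.]
lid_green 0.63 [254.3, 309.5, 294.6, 351.3] [272.9 329.5] [249. 231.] [55. 21. 42.]
lid_yellow 0.91 [499.7, 191.2, 534.8, 224.1] [515.2 206.2] [ 545. -384.] [ 33. 101. 127.]
canister_blue 0.69 [188.0, 178.5, 235.9, 227.9] [211.5 205. ] [556. 372.] [72. 54. 35.]
canister_blue 0.44 [356.6, 191.2, 379.5, 209.4] [366.7 199.3] [563.  -6.] [87. 85. 87.]
canister_blue 0.24 [284.0, 140.5, 325.6, 
[... 1294 characters left out ...]
]
canister_blue 0.96 [407.9, 197.8, 459.8, 250.5] [434.3 222.3] [585. 357.] [71. 56. 39.]
canister_terracotta 0.61 [348.5, 257.8, 393.1, 308.6] [370.7 280. ] [690. 130.] [35. 51. 84.]
canister_terracotta 0.21 [155.1, 325.9, 216.7, 380.0] [181.6 353.3] [ 716. -291.] [89. 96. 95.]
canister_green 0.95 [297.3, 205.4, 336.0, 247.1] [318.  227.4] [494.  90.] [47. 58. 37.]
canister_yellow 0.69 [236.4, 284.7, 274.4, 331.0] [254.8 305.4] [ 660. -125.] [ 27.  87. 105.]
salt 0.63 [284.3, 261.0, 301.1, 283.9] [292.4 271.2] [601. -18.] [95. 97. 97.]
mug 0.84 [157.0, 326.1, 215.9, 379.7] [181.8 353.7] [ 717. -291.] [89. 95. 95.]
mug 0.64 [407.3, 197.8, 458.2, 250.0] [434.2 222. ] [584. 358.] [71. 56. 38.]
```

View pics/top0.png

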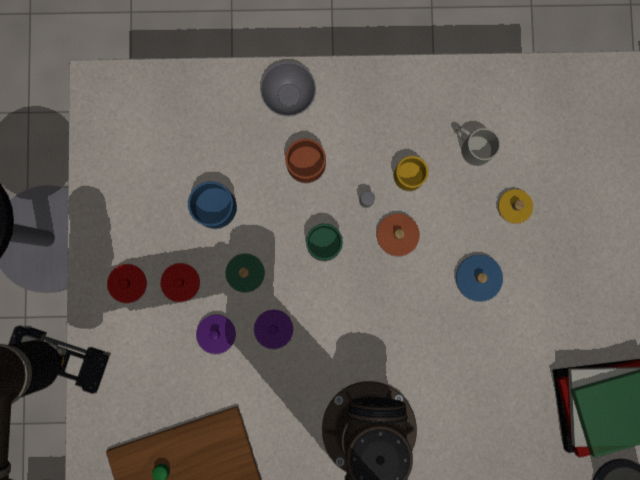

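View pics/scene0.png

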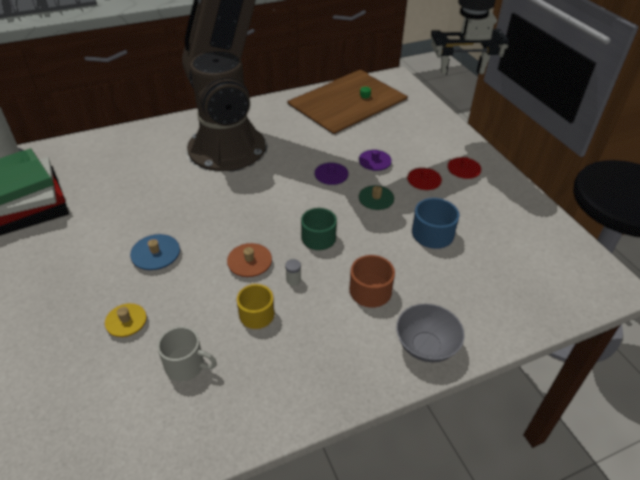

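The top view shows the green lid at (245,272), blue lid at (480,277), terracotta at (398,234) and yellow at (515,205). The open canisters are blue (212,205), terracotta (305,160), green (324,242) and yellow (410,173). The red and purple lids are the look-alikes. The salt is at (367,199) and the mug at (480,145). The scene view agrees. Next I'll refine with the wrist camera, starting with a hover over the green pair.

```bash
cat >> h.py <<'E'
from scipy.optimize import fsolve
from scipy.spatial.transform import Rotation as Ro
import json
H={"blue":(59,75,55),"terracotta":(54,70,50),"green":(49,65,45),"yellow":(44,60,40)}
LID=dict(green=(391,300),blue=(368,-285),terracotta=(481,-86),yellow=(547,-383))
CAN=dict(green=(462,99),blue=(558,370),terracotta=(663,142),yellow=(627,-115))
def ori(p,off=0):
    a=np.arctan2(p[1],p[0])-np.pi/2+off
    return np.array([np.cos(a/2),np.sin(a/2),0])*np.pi
def hover(p,z,off=0):
    robot.goto([p[0],p[1],z],ori(p,off))
def view():
    T=np.eye(4);T[:3,3]=robot.current_ee_pos();T[:3,:3]=Ro.from_rotvec(robot.current_tool_rot()).as_matrix()
    s=robot.snapshot("wrist"); E=np.linalg.inv(T@np.array(s["hand_eye"],float))
    s["rv"]=cv2.Rodrigues(E[:3,:3])[0]; s["tv"]=E[:3,3]; return s
def sil(s,xy,rings):
    a=np.linspace(0,2*np.pi,72,endpoint=False)
    P=np.vstack([np.c_[xy[0]+r*np.cos(a),xy[1]+r*np.sin(a),0*a+z] for r,z in rings])
    px=cv2.projectPoints(P,s["rv"],s["tv"],np.array(s["K"],float),None)[0].astype(np.float32)
    return cv2.convexHull(px)
def cen(h):
    m=cv2.moments(h); return np.array([m["m10"],m["m01"]])/m["m00"],m["m00"]
def measure(s,name,guess,z0=0):
    kind,c=name.split("_"); r,ht,rc=H[c]
    rings=[(r,z0+10),(r,z0+18)] if kind=="lid" else [(rc,0),(rc,ht)]
    g,ga=cen(sil(s,guess,rings)); out=[]
    for d in robot.cut_out(s,name):
        cn,_=cv2.findContours(d["region"].astype(np.uint8),0,2)
        if not cn: continue
        m,a=cen(cv2.convexHull(max(cn,key=cv2.contourArea)))
        out.append((np.linalg.norm(m-g),m,a,d))
    if not out: return None
    dist,m,a,d=min(out,key=lambda o:o[0])
    xy=fsolve(lambda p:cen(sil(s,p,rings))[0]-m,guess,epsfcn=1e-2)
    print(name,xy.round(1),"guess",guess,"area ratio %.2f"%(a/cen(sil(s,xy,rings))[1]),"rect",np.round(d["rect"]),"sc %.2f"%d["score"],s["pixels"][d["region"]].mean(0).round())
    cv2.polylines(s["pixels"],[sil(s,xy,rings).astype(int)],True,(255,255,255),1)
    return xy
E
python3 - <<'E'
from h import *
for k,p in (("lid_green",LID["green"]),("canister_green",CAN["green"])):
    hover(p,250); s=view(); s["pixels"]=s["pixels"].copy(); measure(s,k,p)
    print(robot.current_q(),robot.current_time_s()); cv2.imwrite(f"pics/w_{k}.png",s["pixels"])
print(np.array(s["hand_eye"]).round(3),s["K"])
a,b=[cv2.imread(f"pics/w_{k}.png") for k in("lid_green","canister_green")]
cv2.imwrite("pics/w1.png",cv2.resize(np.hstack([a,b]),(800,300)))
E
```

```text
lid_green [392.6 300.7] guess (391, 300) area ratio 0.98 rect [258. 157. 366. 258.] sc 0.70 [109. 134.  93.]
[ 1.05564595e+00  5.79465103e-02 -3.79855957e-01  5.02059594e-05
 -1.13324381e+00 -3.99662294e-01] 2.6083
canister_green [463.4 101.8] guess (462, 99) area ratio 0.97 rect [256. 166. 363. 275.] sc 0.79 [60. 74. 47.]
[ 6.30709886e-01  2.08647092e-02 -4.18623327e-01 -4.94730255e-05
 -1.13125981e+00 -4.17979376e-01] 3.5667
[[ 1.00000e-03 -9.70000e-01 -2.43000e-01  6.50390e+01]
 [ 1.00000e+00  1.00000e-03 -0.00000e+00 -6.75000e-01]
 [ 0.00000e+00 -2.43000e-01  9.70000e-01 -1.32444e+02]
 [ 0.00000e+00  0.00000e+00  0.00000e+00  1.00000e+00]] [[395.01857433   0.         310.61841987]
 [  0.         395.01857433 237.64561712]
 [  0.           0.           1.        ]]
```

View pics/w1.png

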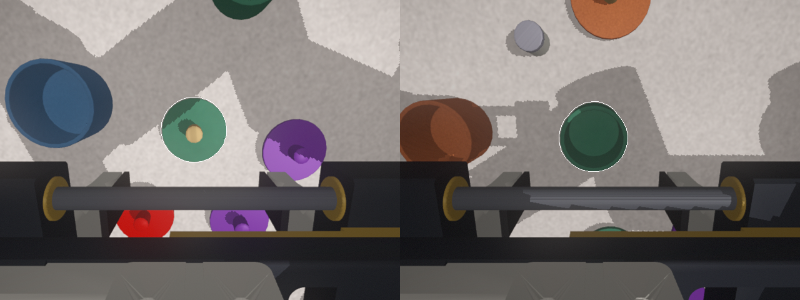

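The wrist view shows the green lid (left half, 194,130) and green canister (right half, 593,136), and both fitted outlines lie on the edges. Now I'll pick and place the green lid and check the result.

```bash
cat >> h.py <<'E'
def transfer(c,lp,cp):
    h=H[c][1]-10; o=ori(lp)
    robot.set_gripper(50,20)
    hover(lp,130); robot.move_linear([*lp,47],v=80)
    robot.set_gripper(0,20); w=robot.current_width(); f=robot.current_grasp_force()
    print(c,"width",w,"force",f)
    if not 18<w<27: print("bad grasp"); return
    robot.move_linear([*lp,190],v=150)
    hover(cp,190); robot.move_linear([*cp,47+h+12],v=150)
    for k in range(14):
        z=47+h+10-k
        robot.move_linear([*cp,z],v=30); F=robot.current_contact_force()
        if k==0: F0=F[2]
        if F[2]-F0>4: break
    print("z stop",z,"nominal",47+h,"w",robot.current_width(),"F",np.round(F,1),F0)
    robot.sleep(.2); robot.set_gripper(50); robot.move_linear([*cp,250],v=150)
    s=view(); s["pixels"]=s["pixels"].copy(); p=measure(s,"lid_"+c,cp,h)
    cv2.imwrite(f"pics/placed_{c}.png",s["pixels"]); print("t",robot.current_time_s())
E
python3 - <<'E'
from h import *
transfer("green",(392.6,300.7),(463.4,101.8))
E
```

```text
green width 23.294838594009615 force 20.00024050084903
z stop 101 nominal 102 w 23.39858962084775 F [-4.5 -1.  13.9] -1.068693128746019
lid_green [464.2 102.2] guess (463.4, 101.8) area ratio 0.97 rect [248. 163. 370. 282.] sc 0.80 [73. 92. 63.]
t 14.8417
```

View pics/placed_green.png

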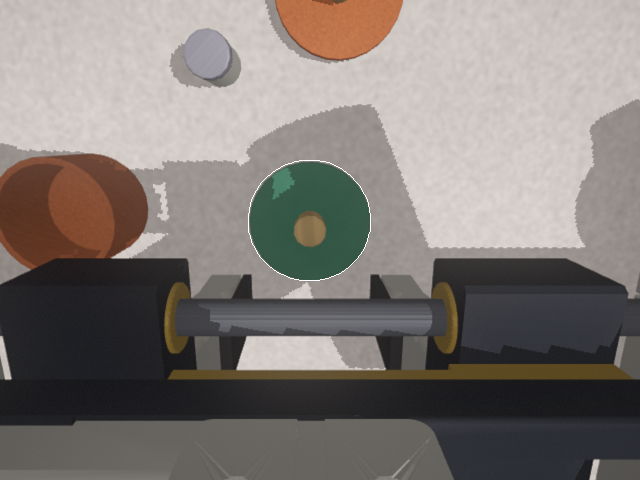

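The green lid is seated: the fitted outline at (310,221) matches the edge, and the contact height came out as expected. I'll run the other three the same way, with checks that stop a bad measurement.

Run:
```python
from h import *
for c in ("terracotta","yellow","blue"):
    P=[]
    for k,p in (("canister_",CAN[c]),("lid_",LID[c])):
        hover(p,250); s=view(); s["pixels"]=s["pixels"].copy(); P.append(measure(s,k+c,p))
        cv2.imwrite(f"pics/w_{k}{c}.png",s["pixels"])
        if P[-1] is None or np.linalg.norm(P[-1]-p)>12: raise SystemExit("check "+k+c)
    transfer(c,P[1],P[0])
n=[cv2.imread(f"pics/placed_{c}.png") for c in("terracotta","yellow","blue")]
cv2.imwrite("pics/pl.png",cv2.resize(np.hstack(n),(800,200),interpolation=cv2.INTER_AREA))
```

```text
canister_terracotta [667.5 143.6] guess (663, 142) area ratio 0.97 rect [246. 157. 366. 282.] sc 0.63 [ 61.  88. 144.]
lid_terracotta [480.2 -84.4] guess (481, -86) area ratio 0.96 rect [256. 154. 372. 264.] sc 0.56 [ 73. 108. 173.]
terracotta width 22.911618928626012 force 20.00019563944079
z stop 106 nominal 107 w 23.52485729713047 F [-2.7  0.2  6. ] -1.5524408265753662
lid_terracotta [668.5 143.5] guess [667.49878698 143.63478437] area ratio 0.96 rect [243. 154. 379. 287.] sc 0.58 [ 71. 105. 167.]
t 27.4583
canister_yellow [ 631.8 -118.4] guess (627, -115) area ratio 0.96 rect [257. 164. 354. 261.] sc 0.65 [ 15. 131. 159.]
lid_yellow [ 546.8 -383.3] guess (547, -383) area ratio 0.96 rect [264. 158. 360. 252.] sc 0.82 [ 13. 152. 184.]
yellow width 23.32993419915266 force 20.00035376442611
z stop 96 nominal 97 w 23.436854607490734 F [-3.8  1.   8. ] 0.07789877253723265
lid_yellow [ 632.6 -118.9] guess [ 631.7868217  -118.38756792] area ratio 0.97 rect [256. 167. 363. 270.] sc 0.60 [ 14. 149. 179.]
t 40.3
canister_blue [560.4 375.7] guess (558, 370) area ratio 0.98 rect [239. 154. 372. 292.] sc 0.85 [120.  93.  67.]
lid_blue [ 367.8 -284.9] guess (368, -285) area ratio 0.98 rect [251. 145. 378. 269.] sc 0.83 [142. 114.  83.]
blue width 23.390565660220936 force 20.000249162694672
z stop 111 nominal 112 w 23.3483536350348 F [-3.1 -1.1  7.6] -1.2251241802058157
lid_blue [561.6 375.5] guess [560.36875222 375.68246027] area ratio 0.98 rect [234. 149. 385. 298.] sc 0.97 [128. 102.  75.]
t 56.4333
```

View pics/pl.png

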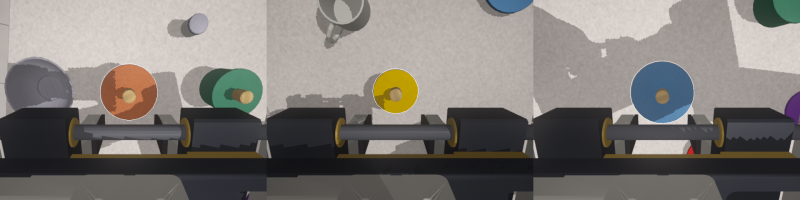

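The terracotta (129,92), yellow (395,90) and blue (662,92) lids all match their fitted outlines on their canisters. I'll take one overall check picture.

Run:
```python
from h import *
cv2.imwrite("pics/scene1.png",robot.snapshot("scene")["pixels"])
```

```text
(no output)
```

View pics/scene1.png

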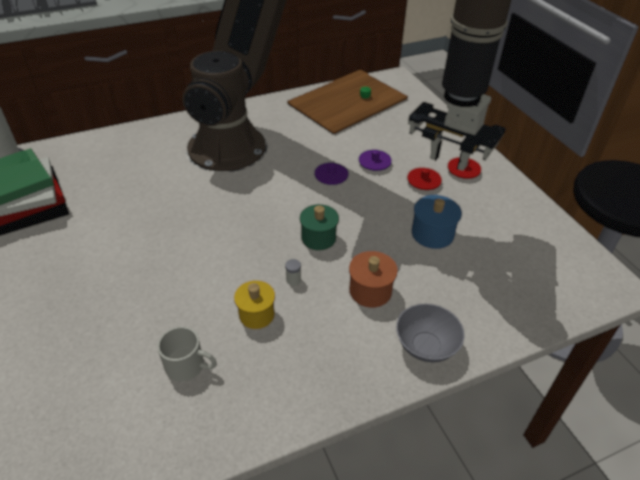

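All four lids sit flat on the matching canisters (green 319,225; blue 436,220; terracotta 373,278; yellow 255,303). The salt and mug haven't moved.

```bash
python3 -c "
from station import robot
print(robot.close_job())"
```

```text
the job is handed in; nothing more can be done
None
```

All four lids were placed on the canisters of their own colour and released, with the last lid set at about 56 s, and the job is handed in; the hand-in call returned no verdict, but the final pictures showed every lid seated flat and the salt shaker and mug unmoved.

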